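Deburr a tube-rack end plate at the sampling table

TASK

The new tube-rack plate has a burr at the green mark on its top edge that would tear gloves: push its sled fully home against the blue stop, then take the file by its handle, lay it flat and square across the edge at the mark and give two full strokes towards the stop (from near the yellow tip to near the rear end of the blade), pressing only on the forward stroke and lifting the file clear of the edge on every return. Never drag it back, for that pulls the sled off its stop. Finally lay the file back flat in its blue tray, with the sled still home and the rack, bottle and box left alone.

Things in the scene. Friction and masses are not known exactly. Their poses are not given: they have to be found in the camera images.
- sled (a joint): slide joint of the grey sled (block 100 x 112 mm, top 50 mm above the table) on the white filing jig, in m: it grows as the sled moves along the jig's +x; 0.060 = fully home against the blue stop; starts between 0.010 and 0.035; slides with about 1.5 N of friction and stays where it is left, not clamped: a file rubbed backwards drags it off the stop
- jig: white filing jig fixed to the table: base board 260 (x) x 150 (y) x 12 mm, aluminium guide rails 22 mm high above the board on both long sides, blue stop bar across its +x end (top 54 mm above the table). Origin: centre of its underside, on the table. +x = the forward filing direction, from the open end (on the robot's side) towards the blue stop; z up. Only yaw and place vary
- push_face (a point): centre of the sled's flat rear face (112 mm wide, from 14 to 50 mm above the table, this point 32 mm up), which faces -x of the jig. Moves with the sled; pushing it along the jig's +x slides the sled home. The plate stands 50 mm in front of this face. Axes as the jig's
- mark (a point): centre of the green paint mark, 24 mm long in y and 16 mm down both faces, on the top edge of the aluminium rack end plate (6 mm thick in x, 100 mm wide in y) clamped upright in the sled; this point is on the top of the edge, 102 mm above the table, 18 mm to the +y side of the plate's middle. Moves with the sled. The clamp jaws below reach 62 mm above the table. Axes as the jig's
- file_grip (a point): grip point of the loose file: inside its orange upright handle block, 64 (x) x 18 (y) mm, which stands on the blade's middle from 6 to 58 mm above the sole; this point is 35 mm above the sole. Axes: x along the blade towards its yellow tip, z up from the sole. Grip the handle across y
- file: the file (about 0.28 kg): flat dark steel blade 160 (x) x 32 (y) x 6 mm, the toothed sole underneath, yellow tip at +x, orange handle block on its middle. Origin: centre of the sole; the blade reaches 80 mm either way in x. Starts lying in its tray with the tip pointing away from the robot, within 0.45 rad of world +x
- tray_in (a point): centre of the inner floor (5 mm above the table) of the blue file tray fixed to the table: inside 190 (x) x 62 (y) mm, walls 5 mm thick, rim 14 mm above the table. Axes: x along its length. The file starts here and rests on this floor, its x along the tray's x
- tube_rack: bystander: white block 170 x 85 x 26 mm with red-capped sample tubes, 94 mm high in all; origin under its centre
- spray_bottle: bystander: green spray bottle, 68 mm across, 188 mm high; origin under its centre
- swab_box: bystander: white carton of swabs 100 x 130 x 80 mm; origin under its centre
Not all that is in view belongs to the job. Of the things shaped like the part that bears tray_in, the blue one is meant.

How it is judged:
By the outcome, as a careful person would: the job done as asked, in the order asked, and still so for the second after the job is handed in, with the robot touching nothing.
It also fails if it takes over 61 s, if anything falls off the work surface, if the arm or the gripper's body presses on something with over 40 N, if the wrist force passes 120 N, or if a joint passes its speed limit or range.

ROBOT

A 6-joint arm with a two-finger parallel gripper is mounted at the origin on the work surface. World frame = base frame: x ahead of the robot, y to its left, z up, the work surface at z = 0. Lengths are in m, angles in rad, forces in N, time in s.
With the tool pointing down it reaches from about 0.25 to 0.725 m from the base axis. Payload 4 kg.
Tool frame: the origin (TCP) lies on the centre line of the jaws, within the pads' length; the fingertips stand 14 mm ahead of it and the grasp point (between the pads) lies 5 mm behind it; z points along the fingers, x is the direction in which the jaws open and shut, and the axes are right-handed (so a half turn about z gives the same grasp; the last joint's range is limited). The gripper opens to 85 mm and grips with 20 to 120 N. Pads are 22 mm wide; open, the fingers measure 114 mm over their backs; the gripper's body (76 mm by 85 mm) begins 54 mm behind the grasp point. The pads swing forward as they close: fully open they stand 13 mm farther back than shut.
Start: joints at [1.103, 0.241, 0.005, 1.335, 0, 1.571], TCP at [0.225, 0.446, 0.245] pointing down, gripper open.
Joint ranges: [-2.72, 2.72], [-1.05, 1.87], [-1.09, 1.28], [-1.99, 2.15], [-1.42, 1.44], [-3.14, 3.14]. Speed limits (rad/s): [2.79, 2.79, 3.14, 3.14, 3.14, 3.14].

INTERFACE

Orientations are given as a unit quaternion [x, y, z, w].
In Python, from workcell import bot gives the robot as it stands.
- The arm moves only by the tool play_rows, never from a script. Its argument "motion" is a list of rows, each an object with "fingers": the closure, from -1 (fully open) to 1 (shut), so that 0 is half open; "translation": the shift along the tool's x, y, z in cm, a list of three; "roll": the turn about the tool's z in degrees. A call has 1 to 20 rows; each row is the pose to reach, as a shift and turn from the pose commanded when the call began, along the tool's axes at that moment; what a row does not reach only later rows make up. A row lasts 1/12 s, in which the tool goes at most 41.7 mm and 7.16 degrees, less where a joint would pass 70% of its speed; a pose out of reach is approached as far as the arm can. A call with a gripper value outside its range is refused whole. The fingers move at their own pace and stop on an object; the grip force is fixed at half the most. Time passes only in rows, so rows that repeat a pose let the fingers close. It gives the time, the measured TCP pose, the force and the opening at its end, in the units of the state.
- bot.get_obs(): the state, without advancing time (a new reading comes with each control period).
- bot.camera(name): name is "scene" or "side" or "wrist"; returns a dict with "pixels" (420x560x3 uint8, red, green, blue), "intrinsics" (3x3 intrinsics, pixels), "world_to_cam" (4x4, takes a point from world to camera coordinates). Camera axes: x right, y down, z forward; pixel columns grow to the right and rows downward; lengths in m; the calibration is good to about 2 mm. A picture is of the moment at which its call begins. There is no depth.
- bot.job_done(): hands the job in, once; it reports no verdict.
The state is a dict: "clock": time; "joint_pos": joint angles; "joint_vel": joint speeds; "tau": joint torques, N m; "eef_pos": TCP position; "tool_rot": TCP orientation; "ft_force": force on the tool from outside, world axes, zero at the start; "ft_torque": the same for the moment, N m; "grip_width": finger opening in m.
Only numpy, scipy, OpenCV 4.12 (cv2) and the standard library are available. Lean on these libraries where they do the work, as an engineer would, in place of code of your own. Each camera call takes 0.05 s, during which the arm holds its last target. There are 200 camera calls.

## Working session

There is one attempt and no reset: what is moved stays moved. The work goes in short steps, Python scripts to look and compute and a tool call to move; the robot and the scene stay as the last step left them, time stands still between calls to the robot, and variables do not carry over. Pictures are saved under pics/ and viewed, about 8 in all and at most 12, crops included, and the job is handed in when it is done.

Besides the shell and the picture viewer there is one more tool, called after ">>>" as a command line: name --argument value ..., lists and objects as JSON in quotes. play_rows: Moves the arm, as the interface text tells. Its arguments: {"type":"object","properties":{"motion":{"type":"array","items":{"type":"object","properties":{"fingers":{"type":"number"},"translation":{"type":"array","items":{"type":"number"}},"roll":{"type":"number"}}}}},"required":["motion"]}

```bash
mkdir -p pics; ls
cat > h.py <<'E'
import numpy as np, cv2
from workcell import bot
def shot(n,f):
    d=bot.camera(n); cv2.imwrite(f,d["pixels"][:,:,::-1]); np.savez(f[:-4]+'.npz',K=d["intrinsics"],T=d["world_to_cam"]); return d
def ray(K,T,uv,z):
    R=T[:3,:3];t=T[:3,3];c=-R.T@t
    uv=np.atleast_2d(uv).astype(float)
    d=(R.T@np.linalg.inv(K)@np.c_[uv,np.ones(len(uv))].T).T
    return c+d*((z-c[2])/d[:,2])[:,None]
def proj(K,T,P):
    P=np.atleast_2d(P); q=(K@(P@T[:3,:3].T+T[:3,3]).T).T; return q[:,:2]/q[:,2:]
E
python3 - <<'E'
from h import *
a=[shot(n,f'pics/{n}0.png')["pixels"] for n in("scene","side","wrist")]
print(bot.get_obs())
E
```

```text
pics
{'clock': 0.15, 'joint_pos': array([1.10303628e+00, 2.41250051e-01, 4.00839445e-03, 1.33521064e+00,
       1.14410177e-05, 1.57080568e+00]), 'joint_vel': array([-0.00056594, -0.00259144,  0.00364307,  0.0006629 , -0.00034657,
       -0.00070599]), 'tau': array([ 1.30296674e-03, -3.72634971e+01,  2.52638841e+01,  1.23585924e-02,
        1.16770989e-04, -4.06627095e-06]), 'eef_pos': array([0.22522788, 0.44586968, 0.24460274]), 'tool_rot': array([ 8.51732191e-01,  5.23976707e-01, -7.08212789e-04,  4.28977859e-04]), 'ft_force': array([-0.17545064, -0.72234502,  0.18822618]), 'ft_torque': array([ 0.03172334, -0.0024218 , -0.03957388]), 'grip_width': 0.08546083219849526}
```

View pics/scene0.png

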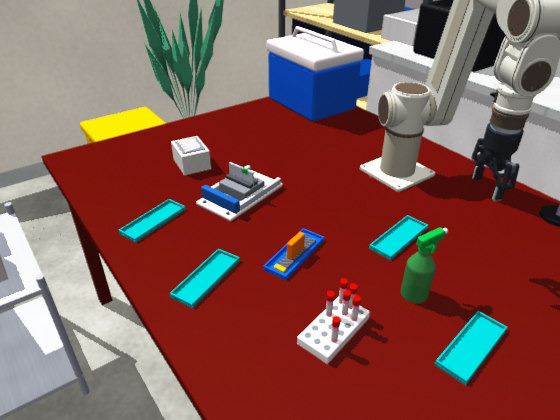

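View pics/side0.png

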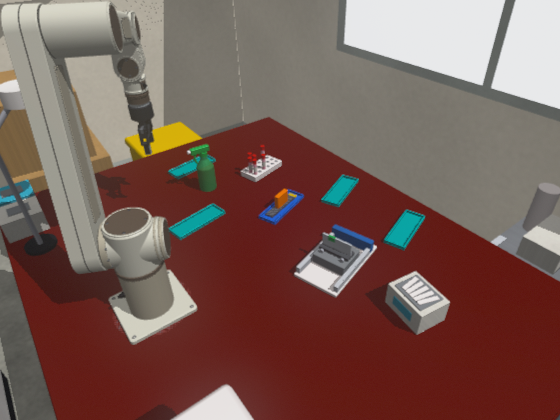

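The scene view shows the blue tray with the file at about (294,252), yellow tip towards the viewer. The jig is at (240,190) with its stop at (220,198), and the green mark is at about (246,170). The side view shows the same layout: file (282,203), jig (337,258).

```bash
cat > m.py <<'E'
from h import *
def load(n):
    z=np.load(f'pics/{n}.npz'); return cv2.imread(f'pics/{n}.png'),z['K'],z['T']
def mask(im,h,s=100,v=50,box=None):
    H=cv2.cvtColor(im,cv2.COLOR_BGR2HSV); m=cv2.inRange(H,(h[0],s,v),(h[1],255,255))
    if box:
        b=np.zeros_like(m); x0,y0,x1,y1=box; b[y0:y1,x0:x1]=255; m&=b
    return m
def rect(pts): 
    r=cv2.minAreaRect((pts[:,:2]*1000).astype(np.float32)); return np.round(r[0],1),np.round(r[1],1),round(r[2],1)
E
python3 - <<'E'
from m import *
for n,bx in(("scene0",{'tray':(255,220,335,285),'stop':(190,175,245,215),'mark':(235,160,260,180)}),("side0",{'tray':(250,180,315,230),'stop':(325,220,385,260),'mark':(315,225,345,250)})):
    im,K,T=load(n); print(n,'cam',-T[:3,:3].T@T[:3,3])
    m=mask(im,(105,125),120,60,bx['tray']); p=np.argwhere(m)[:,::-1]; print('tray',rect(ray(K,T,p,.014)))
    m=mask(im,(105,125),100,40,bx['stop']); p=np.argwhere(m)[:,::-1]; h=cv2.convexHull(p.astype(np.int32)); print('stop px',cv2.approxPolyDP(h,2.5,True).reshape(-1,2).tolist())
    m=mask(im,(5,18),150,90,bx['tray']); p=np.argwhere(m)[:,::-1]; print('orange c',p.mean(0),len(p),rect(ray(K,T,p,.063)))
    m=mask(im,(22,35),120,100,bx['tray']); p=np.argwhere(m)[:,::-1]; print('yellow c',p.mean(0),len(p),ray(K,T,p.mean(0),.011))
    m=mask(im,(45,85),120,60,bx['mark']); p=np.argwhere(m)[:,::-1]; print('green',p.mean(0),len(p),ray(K,T,p.mean(0),.094))
a=cv2.imread('pics/scene0.png')[150:220,185:295]; b=cv2.imread('pics/side0.png')[215:295,285:395]
cv2.imwrite('pics/crop.png',np.vstack([cv2.resize(a,None,fx=4,fy=4,interpolation=cv2.INTER_CUBIC),cv2.resize(b,None,fx=4,fy=4,interpolation=cv2.INTER_CUBIC)]))
E
```

```text
scene0 cam [1.17390851 0.91664746 0.84386981]
tray (array([572. , 154.9]), array([210.7,  78.9]), 20.1)
stop px [[239, 210], [233, 212], [203, 197], [201, 187], [207, 185], [238, 199]]
orange c [295.03202847 246.08185053] 281 (array([587.3, 175.5]), array([114. ,  43.7]), 47.3)
yellow c [279.61016949 267.50847458] 59 [[0.64004279 0.1795738  0.011     ]]
green [244.5        170.57142857] 28 [[ 0.52016882 -0.17755006  0.094     ]]
side0 cam [-0.15087749 -0.86761841  0.92382908]
tray (array([564.9, 140.1]), array([209.1,  82.5]), 19.9)
stop px [[371, 250], [336, 236], [332, 227], [337, 225], [372, 240]]
orange c [280.74358974 197.6974359 ] 195 (array([553.1, 128.5]), array([118.7,  47.3]), 52.9)
yellow c [291.8        194.73333333] 15 [[0.63979708 0.17472499 0.011     ]]
green [331.27272727 237.68181818] 22 [[ 0.52228398 -0.17686631  0.094     ]]
```

View pics/crop.png

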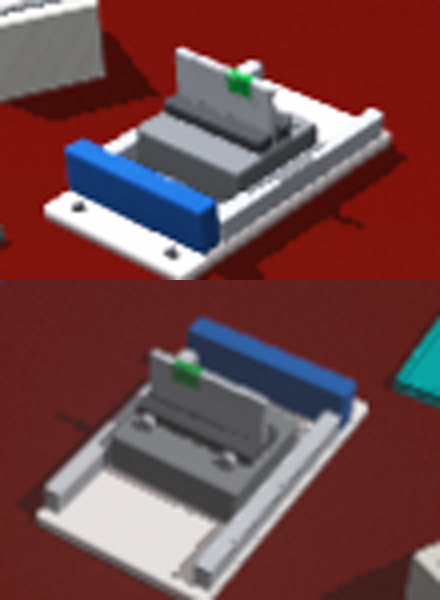

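The crops show the jig with the plate upright in the sled and the green mark on the +y side. The sled sits partway, with a gap to the blue stop. I'll cast the board and plate corners read from the crops.

Run:
```python
from m import *
R=lambda n,uv,z:(ray(*load(n)[1:],uv,z)[:,:2]*1000).round(1)
def yaw(a,b): d=b-a; return round(float(np.degrees(np.arctan2(d[1],d[0]))),1), round(float(np.hypot(*d)),1)
s=R('scene0',[[196.2,202.5],[229.5,219],[282.5,183.7]],.012); print('board scene\n',s,yaw(s[2],s[1]),yaw(s[0],s[1]), 'centre',(s[0]+s[2])/2)
d=R('side0',[[295,274.2],[337.5,294.5],[376.7,246.7]],.012); print('board side\n',d,yaw(d[1],d[2]),yaw(d[1],d[0]),'centre',(d[0]+d[2])/2)
p=R('scene0',[[229.5,162.5],[253.7,173]],.102);print('plate scene',p,yaw(p[0],p[1]))
p=R('side0',[[323,233],[352,246]],.102);print('plate side',p,yaw(p[1],p[0]))
for n,h in(('scene0',[[201,187],[207,185],[238,199],[233,201]]),('side0',[[332,227],[337,225],[372,240],[368,242]])):
    p=R(n,h,.054);print('stop',n,p.tolist(),p.mean(0))
# tray: fit direction from grip + tip
for n,bx in(("scene0",(255,220,335,285)),("side0",(250,180,315,230))):
    im,K,T=load(n); m=mask(im,(105,125),120,60,bx); h=cv2.convexHull(np.argwhere(m)[:,::-1].astype(np.int32)); q=cv2.approxPolyDP(h,3,True).reshape(-1,2); print(n,q.tolist(),R(n,q,.014).tolist(),R(n,q,0).tolist())
```

```text
board scene
 [[ 678.4 -217.9]
 [ 637.9  -81.5]
 [ 390.8 -150.2]] (15.5, 256.5) (106.5, 142.3) centre [ 534.6  -184.05]
board side
 [[ 389.2 -166.3]
 [ 436.1 -304.6]
 [ 674.8 -233.4]] (16.6, 249.1) (108.7, 146.0) centre [ 532.   -199.85]
plate scene [[ 539.3 -236.8]
 [ 511.8 -136.9]] (105.4, 103.6)
plate side [[ 510.6 -151.5]
 [ 538.6 -249.1]] (106.0, 101.5)
stop scene0 [[651.0, -229.1], [630.0, -228.6], [591.6, -104.1], [609.6, -103.6]] [ 620.55 -166.35]
stop side0 [[592.7, -105.0], [612.8, -107.5], [648.4, -231.7], [631.6, -230.5]] [ 621.375 -168.675]
scene0 [[323, 236], [286, 279], [263, 268], [303, 228]] [[463.3, 146.8], [653.9, 226.8], [678.5, 158.4], [486.8, 83.9]] [[451.3, 133.8], [645.1, 215.2], [670.2, 145.6], [475.2, 69.9]]
side0 [[303, 195], [276, 223], [259, 217], [288, 190]] [[669.8, 143.0], [487.7, 68.3], [459.9, 134.1], [645.3, 206.2]] [[682.4, 158.6], [497.5, 82.7], [469.2, 149.5], [657.6, 222.8]]
```

```bash
cat > g.py <<'E'
from h import *
from scipy.spatial.transform import Rotation as Ro
import sys
def go(x,y,z,yaw=None):
    "print tool shift (cm) and roll (deg) to world TCP mm and jaw-axis yaw deg"
    o=bot.get_obs(); R=Ro.from_quat(o['tool_rot']).as_matrix(); y0=np.degrees(np.arctan2(R[1,0],R[0,0]))
    d=R.T@(np.array([x,y,z])/1000-o['eef_pos']); rows=int(np.ceil(np.linalg.norm(d)/.0417))
    print('at',(o['eef_pos']*1000).round(1),'yaw',y0.round(2),'zax',R[:,2].round(4),'t',round(o['clock'],2),'F',o['ft_force'].round(1),'w',round(o['grip_width'],4))
    print('shift cm',(d*100).round(2),'roll',None if yaw is None else round((y0-yaw+180)%360-180,2),'rows',rows)
def jig(x,y,z,c=(533,-192),a=15.8):
    t=np.radians(a); return c[0]+x*np.cos(t)-y*np.sin(t),c[1]+x*np.sin(t)+y*np.cos(t),z
E
python3 - <<'E'
from g import *
go(480,130,300,112)
E
```

```text
at [225.2 445.9 244.6] yaw 63.2 zax [-8.0e-04 -1.5e-03 -1.0e+00] t 0.15 F [-0.2 -0.7  0.2] w 0.0855
shift cm [-16.72  36.98  -5.51] roll -48.8 rows 10
```

>>> play_rows --motion '[{"fingers": -1, "translation": [-1.67, 3.7, -0.55], "roll": -5}, {"fingers": -1, "translation": [-4.2, 9.2, -1.4], "roll": -12}, {"fingers": -1, "translation": [-6.7, 14.8, -2.2], "roll": -20}, {"fingers": -1, "translation": [-10, 22.2, -3.3], "roll": -30}, {"fingers": -1, "translation": [-13.4, 29.6, -4.4], "roll": -40}, {"fingers": -1, "translation": [-16.72, 36.98, -5.5], "roll": -48.8}, {"fingers": -1, "translation": [-16.72, 36.98, -5.5], "roll": -48.8}, {"fingers": -1, "translation": [-16.72, 36.98, -5.5], "roll": -48.8}, {"fingers": -1, "translation": [-16.72, 36.98, -5.5], "roll": -48.8}, {"fingers": -1, "translation": [-16.72, 36.98, -5.5], "roll": -48.8}, {"fingers": -1, "translation": [-16.72, 36.98, -5.5], "roll": -48.8}, {"fingers": -1, "translation": [-16.72, 36.98, -5.5], "roll": -48.8}, {"fingers": -1, "translation": [-16.72, 36.98, -5.5], "roll": -48.8}]'

```text
clock: 1.23
eef_pos: [0.4808, 0.1289, 0.2999]
tool_rot: [0.561, 0.828, -0.0, -0.0]
ft_force: [-0.3, -0.2, 0.3]
grip_width: 0.0849
```

Run:
```python
from g import *
d=shot('wrist','pics/w1.png'); go(*jig(-105,0,300),106); T=d['world_to_cam']; print(-T[:3,:3].T@T[:3,3],T[2,:3],proj(d['intrinsics'],T,[[.57,.148,.06],[.533,-.192,.012]]))
```

```text
at [480.  129.9 299.7] yaw 111.9 zax [-1.5e-03  1.0e-04 -1.0e+00] t 1.28 F [-0.2  1.1  0.7] w 0.0851
shift cm [-3.073e+01 -1.753e+01 -2.000e-02] roll 5.9 rows 9
[0.41168857 0.10037821 0.42847545] [ 0.27237584  0.10982159 -0.95590304] [[267.94073198 250.77830264]
 [ 19.7540243  113.12265941]]
```

View pics/w1.png

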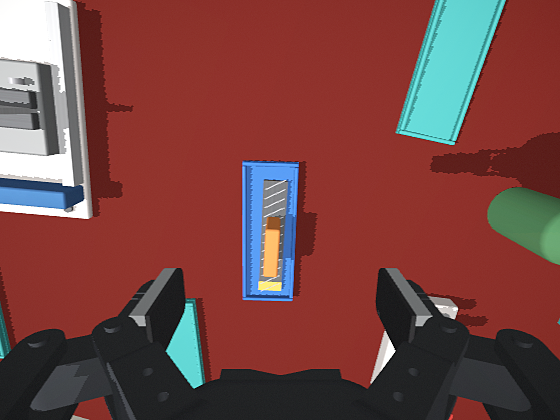

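The wrist view from above shows the tray at about (270,231), with the handle at (272,248) and the yellow tip at (270,286). The jig is at upper left. I'll measure the tray and file here.

Run:
```python
from m import *
im,K,T=load('w1'); bx=(230,150,310,310)
def ya(r):
    c,s,a=r; return r
p=np.argwhere(mask(im,(100,125),120,60,bx))[:,::-1]; h=cv2.convexHull(p.astype(np.int32)); print('tray',rect(ray(K,T,p,.014)), rect(ray(K,T,p,.007)))
m=mask(im,(5,18),120,200,bx); m=cv2.morphologyEx(m,cv2.MORPH_OPEN,np.ones((3,3))); p=np.argwhere(m)[:,::-1]; print('handle top',cv2.boundingRect(m),rect(ray(K,T,p,.063)))
p=np.argwhere(mask(im,(22,35),120,150,bx))[:,::-1]; print('tip',rect(ray(K,T,p,.011)))
# jig: blue stop corner & board corner
p=np.argwhere(mask(im,(100,125),120,120,(0,170,100,215)))[:,::-1]; print('stop',rect(ray(K,T,p,.054)))
print('board corner',ray(K,T,[[92,217],[74,0]],.012))
```

```text
tray (array([567.9, 146.5]), array([201. ,  71.8]), 20.2) (array([570.5, 147.3]), array([204.4,  73. ]), 20.2)
handle top (264, 229, 15, 48) (array([570.2, 152.1]), array([62.2, 17. ]), 21.0)
tip (array([640.7, 175.9]), array([13.1, 30.5]), 18.2)
stop (array([ 612. , -134.4]), array([20.7, 76.7]), 16.4)
board corner [[ 0.63217985 -0.08177278  0.012     ]
 [ 0.3885547  -0.15486338  0.012     ]]
```

Run:
```python
from g import *
go(*jig(-120,0,200,(529,-190),16.4),106.4)
```

```text
at [480.  129.9 299.7] yaw 111.9 zax [-1.5e-03  1.0e-04 -1.0e+00] t 1.28 F [-0.2  1.1  0.7] w 0.0851
shift cm [-30.36 -19.31   9.98] roll 5.5 rows 9
```

>>> play_rows --motion '[{"fingers": 0.5, "translation": [-3.2, -2.0, 0], "roll": 0.5}, {"fingers": 1, "translation": [-30.36, -19.31, 3], "roll": 5.5}, {"fingers": 1, "translation": [-30.36, -19.31, 4], "roll": 5.5}, {"fingers": 1, "translation": [-30.36, -19.31, 5], "roll": 5.5}, {"fingers": 1, "translation": [-30.36, -19.31, 6], "roll": 5.5}, {"fingers": 1, "translation": [-30.36, -19.31, 7], "roll": 5.5}, {"fingers": 1, "translation": [-30.36, -19.31, 8], "roll": 5.5}, {"fingers": 1, "translation": [-30.36, -19.31, 9], "roll": 5.5}, {"fingers": 1, "translation": [-30.36, -19.31, 9.98], "roll": 5.5}, {"fingers": 1, "translation": [-30.36, -19.31, 9.98], "roll": 5.5}, {"fingers": 1, "translation": [-30.36, -19.31, 9.98], "roll": 5.5}, {"fingers": 1, "translation": [-30.36, -19.31, 9.98], "roll": 5.5}, {"fingers": 1, "translation": [-30.36, -19.31, 9.98], "roll": 5.5}, {"fingers": 1, "translation": [-30.36, -19.31, 9.98], "roll": 5.5}]'

```text
clock: 2.45
eef_pos: [0.416, -0.2221, 0.2018]
tool_rot: [0.597, 0.802, 0.0, 0.001]
ft_force: [0.3, 0.2, 0.2]
grip_width: -0.0001
```

Run:
```python
from m import *
from g import go,jig
shot('wrist','pics/w2.png')
go(*jig(-100,0,38,(529,-190),16.4),106.4)
im,K,T=load('w2')
m=mask(im,(45,85),120,60);p=np.argwhere(m)[:,::-1];print('green',p.min(0),p.max(0),len(p),rect(ray(K,T,p,.102)),ray(K,T,p.mean(0),.1))
```

```text
at [ 415.9 -222.2  201.7] yaw 106.67 zax [ 2.1e-03 -7.0e-04 -1.0e+00] t 2.5 F [ 0.3 -0.   0.5] w -0.0001
shift cm [-0.09  1.73 16.37] roll 0.27 rows 4
green [281 345] [285 348] 19 (array([ 525.4, -187.5]), array([3. , 3.3]), 16.8) [[ 0.52689996 -0.18711013  0.1       ]]
```

View pics/w2.png

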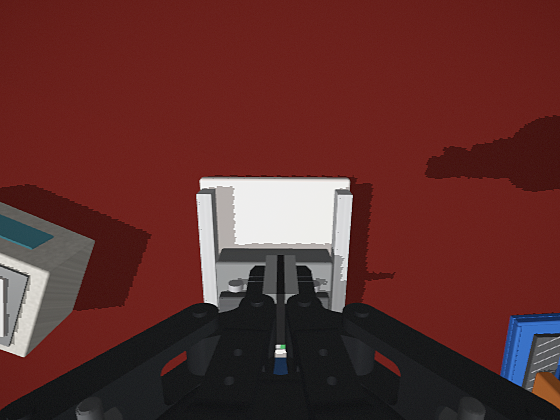

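The wrist view shows the jig's open end, with board corners at (200,178) and (350,178). The sled's rear face spans rows 249–262. The closed fingers hide the plate.

Run:
```python
from m import *
from g import go,jig
im,K,T=load('w2')
b=ray(K,T,[[200,178],[350.5,178]],.012);print('rear board',b,np.linalg.norm(b[1]-b[0]))
t=np.radians(16.4);u=np.array([np.cos(t),np.sin(t)]);v=np.array([-u[1],u[0]])
m=b.mean(0)[:2]*1000; d=b[1]-b[0];print('yaw',np.degrees(np.arctan2(d[1],d[0]))-90,'centre',m+130*u)
c=np.array([529,-190])
for uv,z in(([230,262],.05),([230,249],.014),([341,190],.034)):
    q=ray(K,T,uv,z)[0][:2]*1000-c; print(uv,'jig',q@u,q@v)
for P in([521,-177],):print('mark jig',(np.array(P)-c)@u,(np.array(P)-c)@v)
```

```text
rear board [[ 0.42944466 -0.30135183  0.012     ]
 [ 0.38675699 -0.15932442  0.012     ]] 0.14830381989235844
yaw 16.72864593943038 centre [ 532.81164148 -193.63373609]
[230, 262] jig -54.68019500889279 -46.438550757159014
[230, 249] jig -51.962416193182364 -51.83144917065901
[341, 190] jig -120.91892205172368 56.7607518270443
mark jig -4.004072857363067 14.729813323763759
```

>>> play_rows --motion '[{"fingers": 1, "translation": [-0.4, 1.9, 3], "roll": 0.2}, {"fingers": 1, "translation": [-0.4, 1.9, 6], "roll": 0.2}, {"fingers": 1, "translation": [-0.4, 1.9, 9], "roll": 0.2}, {"fingers": 1, "translation": [-0.4, 1.9, 12], "roll": 0.2}, {"fingers": 1, "translation": [-0.4, 1.9, 14.5], "roll": 0.2}, {"fingers": 1, "translation": [-0.4, 1.9, 16.3], "roll": 0.2}, {"fingers": 1, "translation": [-0.4, 1.9, 16.3], "roll": 0.2}, {"fingers": 1, "translation": [-0.4, 3.5, 16.3], "roll": 0.2}, {"fingers": 1, "translation": [-0.4, 4.5, 16.3], "roll": 0.2}, {"fingers": 1, "translation": [-0.4, 5, 16.3], "roll": 0.2}, {"fingers": 1, "translation": [-0.4, 5.5, 16.3], "roll": 0.2}, {"fingers": 1, "translation": [-0.4, 6, 16.3], "roll": 0.2}, {"fingers": 1, "translation": [-0.4, 6.5, 16.3], "roll": 0.2}, {"fingers": 1, "translation": [-0.4, 7, 16.3], "roll": 0.2}, {"fingers": 1, "translation": [-0.4, 7.4, 16.3], "roll": 0.2}, {"fingers": 1, "translation": [-0.4, 7.7, 16.3], "roll": 0.2}, {"fingers": 1, "translation": [-0.4, 7.9, 16.3], "roll": 0.2}]'

```text
clock: 3.92
eef_pos: [0.492, -0.2048, 0.0375]
tool_rot: [0.6, 0.8, 0.0, -0.0]
ft_force: [-1.4, -1.3, 1.7]
grip_width: 0.0001
```

Run:
```python
from g import *
go(*jig(-30,0,38,(531,-192),16.5),106.5)
```

```text
at [ 492.  -204.8   37.5] yaw 106.3 zax [-0.  0. -1.] t 3.92 F [-1.4 -1.3  1.7] w 0.0001
shift cm [ 0.13  1.11 -0.05] roll -0.2 rows 1
```

>>> play_rows --motion '[{"fingers": 1, "translation": [0, 0.2, 0], "roll": 0}, {"fingers": 1, "translation": [0, 0.4, 0], "roll": 0}, {"fingers": 1, "translation": [0, 0.6, 0], "roll": 0}, {"fingers": 1, "translation": [0, 0.8, 0], "roll": 0}, {"fingers": 1, "translation": [0, 0.8, 0], "roll": 0}]'

```text
clock: 4.33
eef_pos: [0.4933, -0.2043, 0.0374]
tool_rot: [0.601, 0.799, -0.005, -0.004]
ft_force: [-16.9, -6.1, 13.1]
grip_width: -0.0001
```

>>> play_rows --motion '[{"fingers": 1, "translation": [0, 0.1, 0], "roll": 0}, {"fingers": 1, "translation": [0, 0.2, 0], "roll": 0}, {"fingers": 1, "translation": [0, 0.3, 0], "roll": 0}, {"fingers": 1, "translation": [0, 0.3, 0], "roll": 0}]'

```text
clock: 4.67
eef_pos: [0.4933, -0.2043, 0.0374]
tool_rot: [0.601, 0.799, -0.007, -0.005]
ft_force: [-23.3, -8.0, 17.9]
grip_width: -0.0001
```

>>> play_rows --motion '[{"fingers": 1, "translation": [0, -0.8, 0], "roll": 0}, {"fingers": 1, "translation": [0, -2, 0], "roll": 0}, {"fingers": 1, "translation": [0, -4, 0], "roll": 0}, {"fingers": 1, "translation": [0, -5, -2], "roll": 0}, {"fingers": 1, "translation": [0, -6, -6], "roll": 0}, {"fingers": 1, "translation": [0, -6, -6], "roll": 0}]'

```text
clock: 5.17
eef_pos: [0.4468, -0.2206, 0.103]
tool_rot: [0.6, 0.8, 0.001, 0.004]
ft_force: [0.8, -0.7, 0.3]
grip_width: -0.0002
```

Run:
```python
from m import *
shot('scene','pics/scene1.png');shot('side','pics/side1.png')
for n,bx in(('scene1',(215,150,270,190)),('side1',(315,215,360,250))):
    im,K,T=load(n);m=mask(im,(45,85),120,60,bx);p=np.argwhere(m)[:,::-1];print('green',p.mean(0),len(p),ray(K,T,p.mean(0),.094))
a=cv2.imread('pics/scene1.png')[150:220,185:295]; b=cv2.imread('pics/side1.png')[215:295,285:395]
cv2.imwrite('pics/crop1.png',np.vstack([cv2.resize(a,None,fx=5,fy=5,interpolation=cv2.INTER_CUBIC),cv2.resize(b,None,fx=3,fy=3,interpolation=cv2.INTER_CUBIC,dst=None) if 0 else cv2.resize(b,(550,240))]))
```

```text
green [238.70967742 173.96774194] 31 [[ 0.5460189  -0.17037831  0.094     ]]
green [338.4 232.2] 5 [[ 0.55701563 -0.17122847  0.094     ]]
```

View pics/crop1.png

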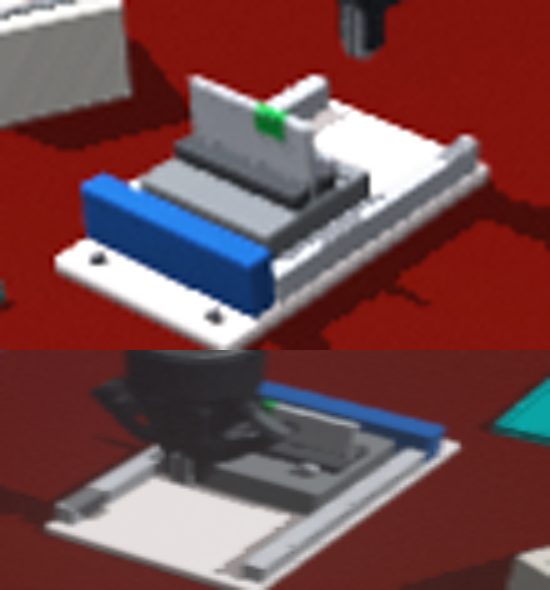

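The sled moved about 27 mm, but by my stop measurement there may still be a gap of about 13 mm. I'll raise the arm to clear the view and check.

>>> play_rows --motion '[{"fingers": 1, "translation": [0, -2, -4], "roll": 0}, {"fingers": 1, "translation": [0, -4, -8], "roll": 0}, {"fingers": 1, "translation": [3, -5, -12], "roll": 0}, {"fingers": 1, "translation": [6, -5, -12], "roll": 0}, {"fingers": 1, "translation": [8, -5, -12], "roll": 0}, {"fingers": 1, "translation": [8, -5, -12], "roll": 0}]'

```text
clock: 5.77
eef_pos: [0.3732, -0.1532, 0.2177]
tool_rot: [0.599, 0.801, 0.001, -0.0]
ft_force: [-0.7, 0.4, -1.5]
grip_width: -0.0
```

Run:
```python
from m import *
shot('side','pics/side2.png');shot('wrist','pics/w3.png')
a=cv2.imread('pics/side2.png')[215:295,290:390]; b=cv2.imread('pics/w3.png')
cv2.imwrite('pics/c2.png',np.hstack([cv2.resize(a,(500,400),interpolation=cv2.INTER_CUBIC),cv2.resize(b,(300,400))[:, :]]))
im,K,T=load('side2');m=mask(im,(45,85),120,60,(315,215,360,250));p=np.argwhere(m)[:,::-1];print('green',p.mean(0),len(p),ray(K,T,p.mean(0),.094))
```

```text
green [336.32142857 232.53571429] 28 [[ 0.55087007 -0.16843348  0.094     ]]
```

View pics/c2.png

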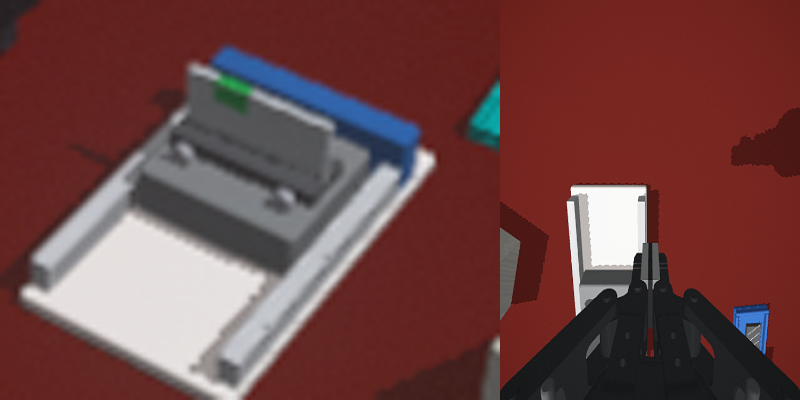

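Run:
```python
from m import *
im,K,T=load('side2')
t=np.radians(16.5);u=np.array([np.cos(t),np.sin(t)]);v=np.array([-u[1],u[0]]);c=np.array([531,-192])
J=lambda x,y,z:np.r_[(c+x*u+y*v)/1000,z]
f=lambda P:((proj(K,T,P)-[290,215])*5).round(0).tolist()
for d in(71,84):print('sled front right top corner',d,f([J(d,-56,.05)]),'rear',f([J(d-100,-56,.05),J(d-100,56,.05),J(d-100,-56,.014)]),'plate top ends',f([J(d-53,-50,.102),J(d-53,50,.102)]))
print('stop rear top',f([J(84,-65,.054),J(84,65,.054)]),'board',f([J(-130,-75,.012),J(-130,75,.012)]))
```

```text
sled front right top corner 71 [[365.0, 146.0]] rear [[286.0, 238.0], [129.0, 165.0], [282.0, 280.0]] plate top ends [[322.0, 126.0], [180.0, 65.0]]
sled front right top corner 84 [[375.0, 135.0]] rear [[296.0, 225.0], [140.0, 153.0], [292.0, 268.0]] plate top ends [[332.0, 114.0], [191.0, 54.0]]
stop rear top [[388.0, 136.0], [211.0, 60.0]] board [[222.0, 400.0], [10.0, 290.0]]
```

Run:
```python
from m import *
im,K,T=load('scene1')
t=np.radians(16.5);u=np.array([np.cos(t),np.sin(t)]);v=np.array([-u[1],u[0]]);c=np.array([531,-192])
J=lambda x,y,z:np.r_[(c+x*u+y*v)/1000,z]
f=lambda P:((proj(K,T,P)-[185,150])*8).round(0).tolist()
for d in(71,84):print(d,'front R top,L top,R bot',f([J(d,56,.05),J(d,-56,.05),J(d,56,.014)]),'rear R',f([J(d-100,56,.05)]),'plate top front ends',f([J(d-47,-50,.102),J(d-47,50,.102)]))
print('stop rear top L,R',f([J(84,-65,.054),J(84,65,.054)]),'front',f([J(104,-65,.054),J(104,65,.054),J(104,65,.012)]),'board',f([J(130,-75,.012),J(130,75,.012),J(-130,75,.012)]))
a=im[160:220,190:270]; cv2.imwrite('pics/c3.png',cv2.resize(im[150:220,185:285],(800,560),interpolation=cv2.INTER_CUBIC))
```

```text
71 front R top,L top,R bot [[424.0, 377.0], [214.0, 280.0], [429.0, 454.0]] rear R [[591.0, 267.0]] plate top front ends [[298.0, 125.0], [488.0, 205.0]]
84 front R top,L top,R bot [[401.0, 392.0], [191.0, 294.0], [406.0, 469.0]] rear R [[570.0, 281.0]] plate top front ends [[275.0, 138.0], [465.0, 219.0]]
stop rear top L,R [[174.0, 278.0], [418.0, 391.0]] front [[137.0, 299.0], [383.0, 415.0], [389.0, 505.0]] board [[82.0, 408.0], [362.0, 547.0], [782.0, 258.0]]
```

View pics/c3.png

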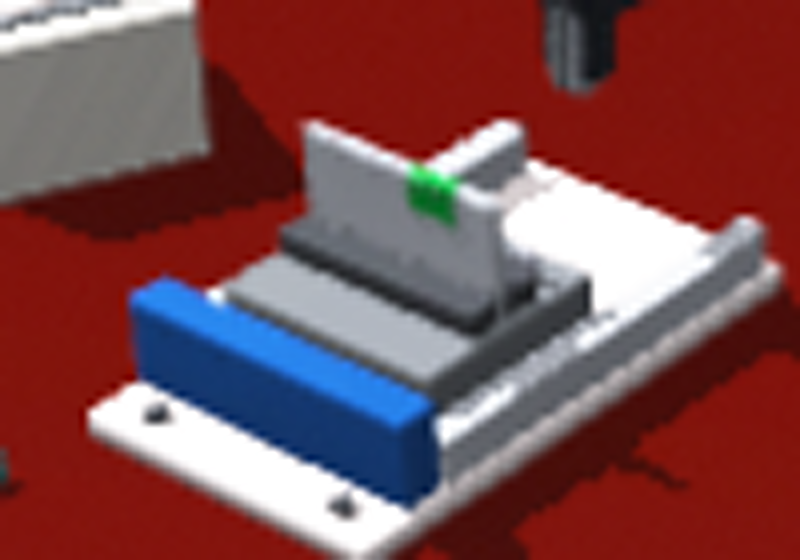

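The scene crop shows a thin dark strip and a white spot at (215,295) between the sled's front edge and the stop. So a gap of roughly 11 mm remains and something else blocked the push. I'll push again with the fingers higher.

Run:
```python
from g import *
go(*jig(-80,0,51,(531,-192),16.5),106.5)
```

```text
at [ 374.3 -155.4  216.9] yaw 106.4 zax [-1.e-04  1.e-04 -1.e+00] t 5.87 F [ 0.4 -0.2 -0.4] w 0.0
shift cm [-7.95  6.   16.59] roll -0.1 rows 5
```

>>> play_rows --motion '[{"fingers": 1, "translation": [-4, 2, 2], "roll": 0}, {"fingers": 1, "translation": [-8, 5, 4], "roll": 0}, {"fingers": 1, "translation": [-8, 6, 8], "roll": 0}, {"fingers": 1, "translation": [-8, 6, 11], "roll": 0}, {"fingers": 1, "translation": [-8, 6, 14], "roll": 0}, {"fingers": 1, "translation": [-8, 6, 16.5], "roll": 0}, {"fingers": 1, "translation": [-8, 6, 16.5], "roll": 0}, {"fingers": 1, "translation": [-8, 8, 16.5], "roll": 0}, {"fingers": 1, "translation": [-8, 9, 16.5], "roll": 0}, {"fingers": 1, "translation": [-8, 9.6, 16.5], "roll": 0}, {"fingers": 1, "translation": [-8, 10, 16.5], "roll": 0}, {"fingers": 1, "translation": [-8, 10.2, 16.5], "roll": 0}, {"fingers": 1, "translation": [-8, 10.4, 16.5], "roll": 0}, {"fingers": 1, "translation": [-8, 10.6, 16.5], "roll": 0}]'

```text
clock: 7.03
eef_pos: [0.4938, -0.2052, 0.0533]
tool_rot: [0.601, 0.799, -0.005, -0.002]
ft_force: [-16.3, -7.4, 13.1]
grip_width: 0.0001
```

>>> play_rows --motion '[{"fingers": 1, "translation": [0, 0.1, 0]}, {"fingers": 1, "translation": [0, 0.2, 0]}, {"fingers": 1, "translation": [0, 0.3, 0]}, {"fingers": 1, "translation": [0, 0.3, 0]}]'

```text
schema error: expected keys fingers, translation, roll
```

>>> play_rows --motion '[{"fingers": 1, "translation": [0, 0.3, 0], "roll": 0}, {"fingers": 1, "translation": [0, 0.6, 0], "roll": 0}, {"fingers": 1, "translation": [0, 0.8, 0], "roll": 0}, {"fingers": 1, "translation": [0, 0.8, 0], "roll": 0}]'

```text
clock: 7.37
eef_pos: [0.4941, -0.205, 0.0534]
tool_rot: [0.602, 0.798, -0.011, -0.006]
ft_force: [-29.8, -12.1, 22.4]
grip_width: 0.0
```

>>> play_rows --motion '[{"fingers": 1, "translation": [0, -1.5, 0], "roll": 0}, {"fingers": 1, "translation": [0, -3.5, 0], "roll": 0}, {"fingers": 1, "translation": [0, -4, -4], "roll": 0}, {"fingers": 1, "translation": [0, -4, -8], "roll": 0}, {"fingers": 1, "translation": [0, -4, -12], "roll": 0}, {"fingers": 1, "translation": [0, -2, -16], "roll": 0}, {"fingers": 1, "translation": [0, 2, -20], "roll": 0}, {"fingers": 1, "translation": [0, 6, -20], "roll": 0}, {"fingers": 1, "translation": [0, 9, -20], "roll": 0}, {"fingers": 1, "translation": [0, 12, -20], "roll": 0}, {"fingers": 1, "translation": [0, 14, -20], "roll": 0}, {"fingers": 1, "translation": [0, 14, -20], "roll": 0}, {"fingers": 1, "translation": [0, 14, -20], "roll": 0}]'

```text
clock: 8.45
eef_pos: [0.6408, -0.1609, 0.2521]
tool_rot: [0.599, 0.801, -0.0, -0.0]
ft_force: [-0.6, -0.6, -0.1]
grip_width: 0.0001
```

Run:
```python
from m import *
from g import go,jig
shot('wrist','pics/w4.png')
go(*jig(0,18,250,(531,-192),16.5),106.5)
im,K,T=load('w4')
print(proj(K,T,[np.r_[np.array(jig(x,18,0,(531,-192),16.5)[:2])/1000,z] for x,z in((71,.05),(84,.054),(104,.054),(24,.102))]))
```

```text
at [ 640.  -161.4  252.5] yaw 106.31 zax [-9.e-04 -1.e-04 -1.e+00] t 8.5 F [-0.1  0.3 -0.2] w -0.0
shift cm [  1.92 -11.32   0.26] roll -0.19 rows 3
[[300.13120784 143.04045555]
 [300.15164789 156.7463454 ]
 [299.82396704 176.62480432]
 [304.93265966  89.54645874]]
```

View pics/w4.png

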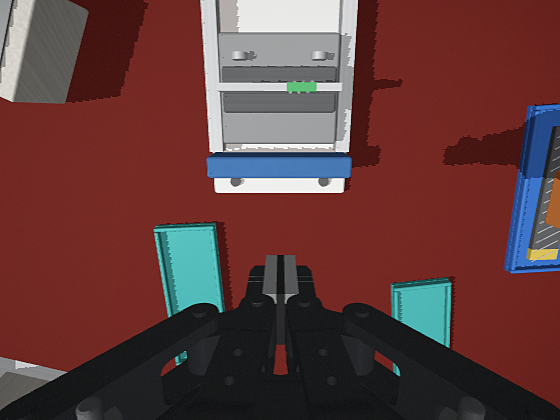

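The wrist view shows the sled front at row 142 and the stop's rear edge at row 153. A strip about 11 px (10 mm) wide lies between them, yet the push stops there firmly. I'll look closer at the strip.

>>> play_rows --motion '[{"fingers": 1, "translation": [0.5, -0.5, 3], "roll": 0}, {"fingers": 1, "translation": [1, -1, 6], "roll": 0}, {"fingers": 1, "translation": [1, -1.5, 9], "roll": 0}, {"fingers": 1, "translation": [1, -1.5, 9], "roll": 0}, {"fingers": 1, "translation": [1, -1.5, 9], "roll": 0}, {"fingers": 1, "translation": [1, -1.5, 9], "roll": 0}]'

```text
clock: 9.0
eef_pos: [0.6239, -0.1569, 0.1652]
tool_rot: [0.6, 0.8, 0.001, 0.002]
ft_force: [1.3, 0.9, 1.3]
grip_width: -0.0
```

Run:
```python
from m import *
shot('wrist','pics/w5.png')
im,K,T=load('w5')
q=lambda x,y,z:np.r_[(np.array([531,-192])+x*np.array([.9588,.284])+y*np.array([-.284,.9588]))/1000,z]
pr=proj(K,T,[q(71,-60,.05),q(84,60,.05)]);print(pr)
y0=max(0,int(pr[:,1].min())-70);x0=max(0,int(pr[:,0].min())-40)
c=im[y0:y0+140,x0:x0+280];print(x0,y0)
cv2.imwrite('pics/c4.png',cv2.resize(c,None,fx=2.8,fy=2.8,interpolation=cv2.INTER_CUBIC))
```

```text
[[191.69665648 174.27346117]
 [350.29015872 190.56301591]]
151 104
```

View pics/c4.png

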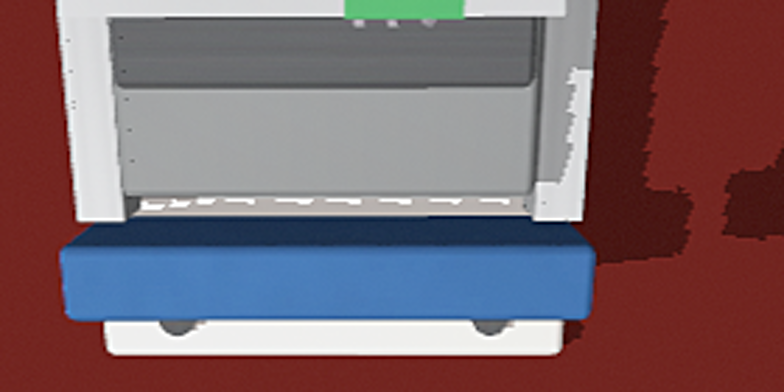

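Nothing visible blocks the gap. To tell a real sled limit from a gripper collision, I'll push gently against the plate's rear face from above the sled and see where it stops.

Run:
```python
from g import *
go(*jig(-15,-5,90,(531,-192),16.5),106.5)
```

```text
at [ 624.8 -157.   165.9] yaw 106.25 zax [ 0.0053 -0.0014 -1.    ] t 9.05 F [0.5 0.4 0.6] w -0.0001
shift cm [ -1.22 -11.52   7.54] roll -0.25 rows 4
```

>>> play_rows --motion '[{"fingers": 1, "translation": [-0.6, -4, 0], "roll": 0}, {"fingers": 1, "translation": [-1.2, -8, 0], "roll": 0}, {"fingers": 1, "translation": [-1.2, -11.5, 0], "roll": 0}, {"fingers": 1, "translation": [-1.2, -11.5, 0], "roll": 0}, {"fingers": 1, "translation": [-1.2, -11.5, 3], "roll": 0}, {"fingers": 1, "translation": [-1.2, -11.5, 5.5], "roll": 0}, {"fingers": 1, "translation": [-1.2, -11.5, 7.5], "roll": 0}, {"fingers": 1, "translation": [-1.2, -11.5, 7.5], "roll": 0}, {"fingers": 1, "translation": [-1.2, -10.5, 7.5], "roll": 0}, {"fingers": 1, "translation": [-1.2, -9.8, 7.5], "roll": 0}, {"fingers": 1, "translation": [-1.2, -9.4, 7.5], "roll": 0}, {"fingers": 1, "translation": [-1.2, -9.2, 7.5], "roll": 0}, {"fingers": 1, "translation": [-1.2, -9.0, 7.5], "roll": 0}]'

```text
clock: 10.13
eef_pos: [0.5393, -0.1942, 0.0894]
tool_rot: [0.6, 0.8, -0.003, 0.0]
ft_force: [-12.3, -4.6, 9.0]
grip_width: -0.0001
```

>>> play_rows --motion '[{"fingers": 1, "translation": [0, 0.1, -0.4], "roll": 0}, {"fingers": 1, "translation": [0, 0.2, -0.8], "roll": 0}, {"fingers": 1, "translation": [0, 0.3, -0.8], "roll": 0}, {"fingers": 1, "translation": [0, 0.3, -0.8], "roll": 0}]'

```text
clock: 10.47
eef_pos: [0.5389, -0.1927, 0.0951]
tool_rot: [0.6, 0.8, -0.004, -0.003]
ft_force: [-10.3, -3.5, 0.3]
grip_width: 0.0003
```

The sled stops at the same place with different contact heights and on the plate, with 11 to 32 N against 1.5 N of friction. I take this as its end of travel. Next I'll pin down the mark and move to the file.

>>> play_rows --motion '[{"fingers": 1, "translation": [0, -1, 0], "roll": 0}, {"fingers": 1, "translation": [0, -2, 0], "roll": 0}, {"fingers": 1, "translation": [0, -2, -3], "roll": 0}, {"fingers": 1, "translation": [0, -2, -7], "roll": 0}, {"fingers": 0, "translation": [0, -2, -11], "roll": 0}, {"fingers": -1, "translation": [0, -2, -13], "roll": 0}]'

```text
clock: 10.97
eef_pos: [0.5262, -0.1984, 0.232]
tool_rot: [0.6, 0.8, 0.002, 0.005]
ft_force: [1.3, -0.5, 0.3]
grip_width: 0.0234
```

Run:
```python
from m import *
from g import go
for n in('w4','w5'):
    im,K,T=load(n); m=mask(im,(45,85),100,60,(180,60,400,200));p=np.argwhere(m)[:,::-1]; print(n,p.min(0),p.max(0),rect(ray(K,T,p,.102)),rect(ray(K,T,p,.094)))
go(570,151,200,110.2)
```

```text
w4 [286  82] [316  91] (array([ 547.6, -171.7]), array([ 6.7, 23.8]), 16.4) (array([ 547. , -171.3]), array([ 6.9, 24.5]), 16.4)
w5 [274  98] [316 110] (array([ 547.5, -171.4]), array([ 6.3, 23.4]), 16.3) (array([ 547.3, -171.1]), array([ 6.6, 24.4]), 16.3)
at [ 526.2 -198.4  232. ] yaw 106.3 zax [ 0.0097 -0.0031 -0.9999] t 10.97 F [ 1.3 -0.5  0.3] w 0.0234
shift cm [32.32 13.99  3.14] roll -3.9 rows 9
```

>>> play_rows --motion '[{"fingers": -1, "translation": [32.3, 14, 3.1], "roll": -3.9}, {"fingers": -1, "translation": [32.3, 14, 3.1], "roll": -3.9}, {"fingers": -1, "translation": [32.3, 14, 3.1], "roll": -3.9}, {"fingers": -1, "translation": [32.3, 14, 3.1], "roll": -3.9}, {"fingers": -1, "translation": [32.3, 14, 3.1], "roll": -3.9}, {"fingers": -1, "translation": [32.3, 14, 3.1], "roll": -3.9}, {"fingers": -1, "translation": [32.3, 14, 3.1], "roll": -3.9}, {"fingers": -1, "translation": [32.3, 14, 3.1], "roll": -3.9}, {"fingers": -1, "translation": [32.3, 14, 3.1], "roll": -3.9}, {"fingers": -1, "translation": [32.3, 14, 3.1], "roll": -3.9}, {"fingers": -1, "translation": [32.3, 14, 3.1], "roll": -3.9}, {"fingers": -1, "translation": [32.3, 14, 3.1], "roll": -3.9}, {"fingers": -1, "translation": [32.3, 14, 3.1], "roll": -3.9}]'

```text
clock: 12.05
eef_pos: [0.5679, 0.1506, 0.1953]
tool_rot: [0.573, 0.82, 0.0, 0.0]
ft_force: [-0.2, 0.4, 0.2]
grip_width: 0.0852
```

Run:
```python
from m import *
from g import go
shot('wrist','pics/w6.png'); im,K,T=load('w6'); bx=None
p=np.argwhere(mask(im,(22,35),120,150))[:,::-1]; print('tip',p.min(0),p.max(0),rect(ray(K,T,p,.011)))
m=mask(im,(5,18),120,200); m=cv2.morphologyEx(m,cv2.MORPH_OPEN,np.ones((3,3))); p=np.argwhere(m)[:,::-1]; print('handle top',cv2.boundingRect(m),rect(ray(K,T,p,.063)))
p=np.argwhere(mask(im,(100,125),120,60,(150,60,420,420)))[:,::-1]; print('tray',p.min(0),p.max(0),rect(ray(K,T,p,.014)))
go(570,151,38,110.2)
```

```text
tip [265 173] [290 266] (array([600.3, 161.2]), array([99.9, 21.8]), 14.9)
handle top (289, 179, 5, 54) (array([566.8, 159.1]), array([45.8,  1.9]), 18.4)
tray [236  80] [316 281] (array([569. , 146.7]), array([198.4,  71.6]), 20.2)
at [567.9 150.4 195.2] yaw 110.08 zax [ 1.e-03  2.e-04 -1.e+00] t 12.1 F [-0.6 -0.9 -0.4] w 0.0856
shift cm [-1.000e-02  2.000e-01  1.572e+01] roll -0.12 rows 4
```

>>> play_rows --motion '[{"fingers": -1, "translation": [0, 0.2, 4], "roll": 0}, {"fingers": -1, "translation": [0, 0.2, 8], "roll": 0}, {"fingers": -1, "translation": [0, 0.2, 12], "roll": 0}, {"fingers": -1, "translation": [0, 0.2, 14.5], "roll": 0}, {"fingers": -1, "translation": [0, 0.2, 15.7], "roll": 0}, {"fingers": -1, "translation": [0, 0.2, 15.7], "roll": 0}, {"fingers": -1, "translation": [0, 0.2, 15.7], "roll": 0}, {"fingers": 0, "translation": [0, 0.2, 15.7], "roll": 0}, {"fingers": 1, "translation": [0, 0.2, 15.7], "roll": 0}, {"fingers": 1, "translation": [0, 0.2, 15.7], "roll": 0}, {"fingers": 1, "translation": [0, 0.2, 15.7], "roll": 0}, {"fingers": 1, "translation": [0, 0.2, 15.7], "roll": 0}, {"fingers": 1, "translation": [0, 0.2, 15.7], "roll": 0}, {"fingers": 1, "translation": [0, 0.2, 15.7], "roll": 0}, {"fingers": 1, "translation": [0, 0.2, 15.7], "roll": 0}, {"fingers": 1, "translation": [0, 0.2, 15.7], "roll": 0}]'

```text
clock: 13.43
eef_pos: [0.5701, 0.1527, 0.0384]
tool_rot: [0.572, 0.82, 0.001, 0.0]
ft_force: [-1.8, 0.6, 5.9]
grip_width: 0.0176
```

>>> play_rows --motion '[{"fingers": 1, "translation": [0, 0, -1], "roll": 0}, {"fingers": 1, "translation": [0, 0, -3], "roll": 0}, {"fingers": 1, "translation": [0, 0, -6], "roll": 0}, {"fingers": 1, "translation": [0, 0, -10], "roll": 0}, {"fingers": 1, "translation": [0, 0, -14], "roll": 0}, {"fingers": 1, "translation": [0, 0, -16], "roll": 0}, {"fingers": 1, "translation": [0, 0, -16], "roll": 0}]'

```text
clock: 14.02
eef_pos: [0.5724, 0.1531, 0.2038]
tool_rot: [0.572, 0.82, 0.004, 0.003]
ft_force: [1.1, -0.4, -1.6]
grip_width: 0.0171
```

Run:
```python
from m import *
from g import go
shot('wrist','pics/w7.png'); shot('scene','pics/scene7.png'); im,K,T=load('w7')
o=bot.get_obs(); z=o['eef_pos'][2]; print(o['eef_pos'],o['grip_width'])
H=cv2.cvtColor(im,cv2.COLOR_BGR2HSV)
m=mask(im,(24,35),150,120); n,l,s,c=cv2.connectedComponentsWithStats(m); print(s[1:][s[1:,4]>20])
s7=cv2.imread('pics/scene7.png'); Ks,Ts=load('scene7')[1:]; u=proj(Ks,Ts,o['eef_pos'])[0].astype(int); print(u)
a=s7[max(0,u[1]-60):u[1]+60,max(0,u[0]-70):u[0]+70]
cv2.imwrite('pics/c7.png',np.hstack([cv2.resize(im,(440,330)),cv2.resize(a,(360,330))]))
```

```text
[0.56947914 0.15233392 0.19770774] 0.017291644522514957
[]
[296 195]
```

View pics/c7.png

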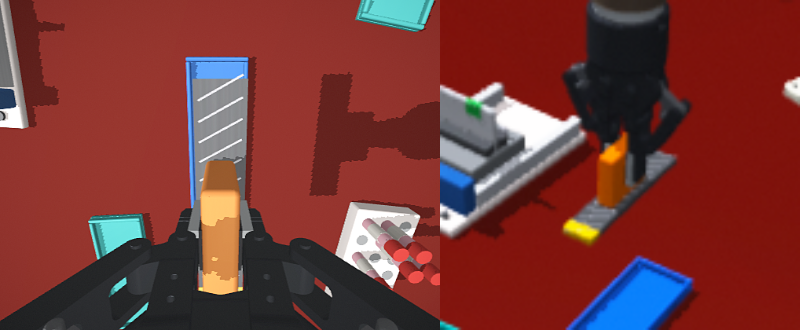

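The file is held by its handle, flat and level, and clear of the tray.

Run:
```python
from g import *
go(485,-190,175,106.4)
```

```text
at [569.5 152.3 197.7] yaw 110.2 zax [ 6.e-04  0.e+00 -1.e+00] t 14.12 F [-0.3 -0.3 -3.3] w 0.0173
shift cm [-29.21 -19.75   2.27] roll 3.8 rows 9
```

>>> play_rows --motion '[{"fingers": 1, "translation": [-3, -2, 0], "roll": 0.5}, {"fingers": 1, "translation": [-6, -4, 0], "roll": 1}, {"fingers": 1, "translation": [-9, -6, 0], "roll": 1.5}, {"fingers": 1, "translation": [-12, -8.1, 0], "roll": 2}, {"fingers": 1, "translation": [-15, -10.1, 0.3], "roll": 2.5}, {"fingers": 1, "translation": [-18, -12.2, 0.6], "roll": 3}, {"fingers": 1, "translation": [-21, -14.2, 1], "roll": 3.4}, {"fingers": 1, "translation": [-24, -16.2, 1.5], "roll": 3.8}, {"fingers": 1, "translation": [-27, -18.2, 2], "roll": 3.8}, {"fingers": 1, "translation": [-29.2, -19.75, 2.27], "roll": 3.8}, {"fingers": 1, "translation": [-29.2, -19.75, 2.27], "roll": 3.8}, {"fingers": 1, "translation": [-29.2, -19.75, 2.27], "roll": 3.8}, {"fingers": 1, "translation": [-29.2, -19.75, 2.27], "roll": 3.8}, {"fingers": 1, "translation": [-29.2, -19.75, 2.27], "roll": 3.8}]'

```text
clock: 15.28
eef_pos: [0.4846, -0.1886, 0.1737]
tool_rot: [0.598, 0.801, -0.0, -0.001]
ft_force: [-0.3, 0.3, -2.0]
grip_width: 0.0174
```

Run:
```python
from m import *
from g import go
shot('side','pics/side8.png'); im,K,T=load('side8')
go(485.2,-189.8,135,106.4)
cv2.imwrite('pics/c8.png',cv2.resize(im[180:290,270:400],(780,660))[:600])
z=mask(im,(22,35),120,100,(270,150,400,290));p=np.argwhere(z)[:,::-1];print('tip px',p.mean(0) if len(p) else 0,len(p))
w=shot('wrist','pics/w8.png')['pixels']
```

```text
at [ 484.9 -188.5  174.1] yaw 106.51 zax [-1.4e-03  9.0e-04 -1.0e+00] t 15.33 F [-0.3  1.2 -2.7] w 0.0172
shift cm [-0.14 -0.    3.91] roll 0.11 rows 1
tip px [341.27777778 219.83333333] 18
```

>>> play_rows --motion '[{"fingers": 1, "translation": [-0.15, 0, 1.5], "roll": 0.1}, {"fingers": 1, "translation": [-0.15, 0, 3], "roll": 0.1}, {"fingers": 1, "translation": [-0.15, 0, 3.6], "roll": 0.1}, {"fingers": 1, "translation": [-0.15, 0, 3.8], "roll": 0.1}, {"fingers": 1, "translation": [-0.15, 0.1, 4.0], "roll": 0.1}, {"fingers": 1, "translation": [-0.15, 0.2, 4.1], "roll": 0.1}]'

```text
clock: 15.88
eef_pos: [0.4866, -0.1905, 0.1352]
tool_rot: [0.599, 0.8, -0.001, -0.0]
ft_force: [-7.0, 0.1, 9.1]
grip_width: 0.0174
```

>>> play_rows --motion '[{"fingers": 1, "translation": [0, 0.7, -0.05], "roll": 0}, {"fingers": 1, "translation": [0, 1.5, -0.05], "roll": 0}, {"fingers": 1, "translation": [0, 2.5, -0.05], "roll": 0}, {"fingers": 1, "translation": [0, 3.5, -0.05], "roll": 0}, {"fingers": 1, "translation": [0, 4.5, -0.05], "roll": 0}]'

```text
clock: 16.3
eef_pos: [0.5315, -0.1783, 0.1354]
tool_rot: [0.6, 0.8, -0.001, 0.001]
ft_force: [-5.7, -1.4, 7.2]
grip_width: 0.0174
```

>>> play_rows --motion '[{"fingers": 1, "translation": [-0.05, 1, 0], "roll": 0}, {"fingers": 1, "translation": [-0.1, 2, 0], "roll": 0}, {"fingers": 1, "translation": [-0.1, 3, 0], "roll": 0}, {"fingers": 1, "translation": [-0.1, 4, 0], "roll": 0}, {"fingers": 1, "translation": [-0.1, 5, 0], "roll": 0}, {"fingers": 1, "translation": [-0.1, 6, 0], "roll": 0}, {"fingers": 1, "translation": [-0.1, 7, 0], "roll": 0}, {"fingers": 1, "translation": [-0.1, 7.7, 0], "roll": 0}, {"fingers": 1, "translation": [-0.1, 8.1, 0], "roll": 0}]'

```text
clock: 17.05
eef_pos: [0.609, -0.1562, 0.1347]
tool_rot: [0.6, 0.8, -0.001, -0.0]
ft_force: [-4.8, -1.4, 5.6]
grip_width: 0.0177
```

>>> play_rows --motion '[{"fingers": 1, "translation": [0, 0.2, -0.7], "roll": 0}, {"fingers": 1, "translation": [0, 0.2, -2], "roll": 0}, {"fingers": 1, "translation": [0, 0.2, -3], "roll": 0}, {"fingers": 1, "translation": [0, 0.2, -3], "roll": 0}, {"fingers": 1, "translation": [0, -2, -3], "roll": 0}, {"fingers": 1, "translation": [0, -5, -3], "roll": 0}, {"fingers": 1, "translation": [0, -8, -3], "roll": 0}, {"fingers": 1, "translation": [0, -11, -3], "roll": 0}, {"fingers": 1, "translation": [0.1, -13, -3], "roll": 0}, {"fingers": 1, "translation": [0.1, -13.1, -3], "roll": 0}, {"fingers": 1, "translation": [0.1, -13.1, -3], "roll": 0}, {"fingers": 1, "translation": [0.1, -13.1, -3], "roll": 0}]'

```text
clock: 18.05
eef_pos: [0.4836, -0.1922, 0.1647]
tool_rot: [0.6, 0.8, 0.001, 0.001]
ft_force: [-0.6, -0.2, -3.3]
grip_width: 0.0173
```

Run:
```python
from m import *
from g import go
for n,bx in(('scene',(215,150,270,190)),('side',(315,215,360,250))):
    shot(n,f'pics/{n}9.png');im,K,T=load(n+'9');m=mask(im,(45,85),120,60,bx);p=np.argwhere(m)[:,::-1];print('green',p.mean(0) if len(p) else 0,len(p))
go(486,-189.5,135,106.4)
```

```text
green [238.70967742 173.96774194] 31
green [337.57142857 233.5       ] 14
at [ 483.9 -192.   164.4] yaw 106.34 zax [ 1.4e-03 -2.0e-04 -1.0e+00] t 18.15 F [ 0.3 -1.3 -2.9] w 0.0173
shift cm [0.18 0.27 2.94] roll -0.06 rows 1
```

The sled has not moved: the scene mark is at the same pixel as before. Now the second stroke.

>>> play_rows --motion '[{"fingers": 1, "translation": [0.15, 0.1, 1.5], "roll": 0}, {"fingers": 1, "translation": [0.15, 0.1, 2.5], "roll": 0}, {"fingers": 1, "translation": [0.15, 0.15, 2.9], "roll": 0}, {"fingers": 1, "translation": [0.15, 0.3, 3.1], "roll": 0}, {"fingers": 1, "translation": [0.15, 0.8, 3.1], "roll": 0}, {"fingers": 1, "translation": [0.15, 1.8, 3.1], "roll": 0}]'

```text
clock: 18.65
eef_pos: [0.4977, -0.1863, 0.1341]
tool_rot: [0.6, 0.8, -0.002, -0.001]
ft_force: [-5.4, -0.3, 6.9]
grip_width: 0.0173
```

>>> play_rows --motion '[{"fingers": 1, "translation": [0, 1, 0], "roll": 0}, {"fingers": 1, "translation": [0, 2, 0], "roll": 0}, {"fingers": 1, "translation": [0, 3, 0], "roll": 0}, {"fingers": 1, "translation": [0, 4, 0], "roll": 0}, {"fingers": 1, "translation": [0, 5, 0], "roll": 0}, {"fingers": 1, "translation": [0, 6, 0], "roll": 0}]'

```text
clock: 19.15
eef_pos: [0.5553, -0.1701, 0.1352]
tool_rot: [0.6, 0.8, -0.003, -0.0]
ft_force: [-10.6, -3.0, 14.4]
grip_width: 0.0172
```

>>> play_rows --motion '[{"fingers": 1, "translation": [0, 1, -0.07], "roll": 0}, {"fingers": 1, "translation": [0, 2, -0.08], "roll": 0}, {"fingers": 1, "translation": [0, 3, -0.08], "roll": 0}, {"fingers": 1, "translation": [0, 4, -0.08], "roll": 0}, {"fingers": 1, "translation": [0, 5, -0.05], "roll": 0}, {"fingers": 1, "translation": [0, 5.6, -0.05], "roll": 0}, {"fingers": 1, "translation": [0, 5.7, -0.05], "roll": 0}]'

```text
clock: 19.73
eef_pos: [0.6117, -0.153, 0.1342]
tool_rot: [0.6, 0.8, -0.001, -0.0]
ft_force: [-4.1, -2.0, 6.5]
grip_width: 0.0179
```

>>> play_rows --motion '[{"fingers": 1, "translation": [0, 0.2, -0.7], "roll": 0}, {"fingers": 1, "translation": [0, 0.2, -2], "roll": 0}, {"fingers": 1, "translation": [0, 0.2, -4], "roll": 0}, {"fingers": 1, "translation": [0, 0.2, -6], "roll": 0}, {"fingers": 1, "translation": [0, 0.2, -6], "roll": 0}, {"fingers": 1, "translation": [0, 0.2, -6], "roll": 0}]'

```text
clock: 20.23
eef_pos: [0.615, -0.1521, 0.1948]
tool_rot: [0.6, 0.8, 0.001, 0.001]
ft_force: [-0.1, 0.4, -3.2]
grip_width: 0.0175
```

Run:
```python
from m import *
from g import go
shot('scene','pics/sceneA.png');im,K,T=load('sceneA');m=mask(im,(45,85),120,60,(215,150,270,190));p=np.argwhere(m)[:,::-1];print('green',p.mean(0) if len(p) else 0,len(p))
z=mask(im,(22,35),120,100,(180,100,330,280));p=np.argwhere(z)[:,::-1];print('yellow',p.mean(0),ray(K,T,p.mean(0),bot.get_obs()['eef_pos'][2]-.03))
shot('wrist','pics/wA.png')
go(569.5,148,190,110.2)
```

```text
green [238.70967742 173.96774194] 31
yellow [203.44 172.78] [[ 0.68222448 -0.13359852  0.16318067]]
at [ 613.1 -151.9  192.3] yaw 106.31 zax [-1.9e-03  7.0e-04 -1.0e+00] t 20.33 F [-0.4 -0.6 -2.6] w 0.0174
shift cm [30.01  4.23  0.26] roll -3.89 rows 8
```

>>> play_rows --motion '[{"fingers": 1, "translation": [3, 0.4, 0], "roll": -0.4}, {"fingers": 1, "translation": [6, 0.8, 0], "roll": -0.8}, {"fingers": 1, "translation": [9, 1.2, 0], "roll": -1.2}, {"fingers": 1, "translation": [12, 1.7, 0], "roll": -1.6}, {"fingers": 1, "translation": [15, 2.1, 0], "roll": -2}, {"fingers": 1, "translation": [18, 2.5, 0], "roll": -2.4}, {"fingers": 1, "translation": [21, 3, 0], "roll": -2.8}, {"fingers": 1, "translation": [24, 3.4, 0], "roll": -3.2}, {"fingers": 1, "translation": [27, 3.8, 0], "roll": -3.6}, {"fingers": 1, "translation": [29, 4.2, 0.2], "roll": -3.9}, {"fingers": 1, "translation": [30.1, 4.2, 0.2], "roll": -3.9}, {"fingers": 1, "translation": [30.1, 4.2, 0.2], "roll": -3.9}, {"fingers": 1, "translation": [30.1, 4.2, 0.2], "roll": -3.9}, {"fingers": 1, "translation": [30.1, 4.2, 0.2], "roll": -3.9}]'

```text
clock: 21.5
eef_pos: [0.5693, 0.1472, 0.1912]
tool_rot: [0.573, 0.82, -0.001, -0.0]
ft_force: [-0.1, 0.2, -2.5]
grip_width: 0.0172
```

Run:
```python
from g import *
go(569.5,149.5,39.5,110.2)
```

```text
at [569.3 147.2 191.2] yaw 110.13 zax [-0.001 -0.001 -1.   ] t 21.5 F [-0.1  0.2 -2.5] w 0.0172
shift cm [ 0.22  0.11 15.17] roll -0.07 rows 4
```

>>> play_rows --motion '[{"fingers": 1, "translation": [0.2, 0.1, 4], "roll": 0}, {"fingers": 1, "translation": [0.2, 0.1, 8], "roll": 0}, {"fingers": 1, "translation": [0.2, 0.1, 11.5], "roll": 0}, {"fingers": 1, "translation": [0.2, 0.1, 13.5], "roll": 0}, {"fingers": 1, "translation": [0.2, 0.1, 14.5], "roll": 0}, {"fingers": 1, "translation": [0.2, 0.1, 15], "roll": 0}, {"fingers": 1, "translation": [0.2, 0.1, 15.25], "roll": 0}, {"fingers": 1, "translation": [0.2, 0.1, 15.3], "roll": 0}, {"fingers": 1, "translation": [0.2, 0.1, 15.3], "roll": 0}]'

```text
clock: 22.25
eef_pos: [0.5712, 0.1508, 0.0405]
tool_rot: [0.572, 0.82, 0.001, 0.001]
ft_force: [-0.4, 0.7, -2.3]
grip_width: 0.0171
```

>>> play_rows --motion '[{"fingers": 1, "translation": [0, 0, 0.1], "roll": 0}, {"fingers": 1, "translation": [0, 0, 0.15], "roll": 0}, {"fingers": 1, "translation": [0, 0, 0.15], "roll": 0}]'

```text
clock: 22.5
eef_pos: [0.5703, 0.1509, 0.0383]
tool_rot: [0.572, 0.82, 0.001, 0.001]
ft_force: [-0.3, -0.5, -1.0]
grip_width: 0.0174
```

>>> play_rows --motion '[{"fingers": 1, "translation": [0, 0, 0.05], "roll": 0}, {"fingers": 0.4, "translation": [0, 0, 0.05], "roll": 0}, {"fingers": 0, "translation": [0, 0, 0], "roll": 0}, {"fingers": -0.6, "translation": [0, 0, 0], "roll": 0}, {"fingers": -1, "translation": [0, 0, 0], "roll": 0}, {"fingers": -1, "translation": [0, 0, 0], "roll": 0}, {"fingers": -1, "translation": [0, 0, 0], "roll": 0}, {"fingers": -1, "translation": [0, 0, 0], "roll": 0}, {"fingers": -1, "translation": [0, 0, -2], "roll": 0}, {"fingers": -1, "translation": [0, 0, -5], "roll": 0}, {"fingers": -1, "translation": [0, 0, -9], "roll": 0}, {"fingers": -1, "translation": [0, 0, -13], "roll": 0}, {"fingers": -1, "translation": [0, -4, -16], "roll": 0}, {"fingers": -1, "translation": [0, -8, -20], "roll": 0}, {"fingers": -1, "translation": [0, -10, -22], "roll": 0}, {"fingers": -1, "translation": [0, -10, -22], "roll": 0}, {"fingers": -1, "translation": [0, -10, -22], "roll": 0}]'

```text
clock: 23.92
eef_pos: [0.4759, 0.116, 0.2607]
tool_rot: [0.572, 0.82, 0.002, 0.002]
ft_force: [-0.1, -0.1, -0.7]
grip_width: 0.0855
```

Run:
```python
from m import *
o=bot.get_obs();print(o['eef_pos'],o['ft_force'],o['clock'])
shot('scene','pics/sceneB.png');shot('wrist','pics/wB.png')
im,K,T=load('sceneB');m=mask(im,(45,85),120,60,(215,150,270,190));p=np.argwhere(m)[:,::-1];print('green',p.mean(0),len(p))
z=mask(im,(22,35),120,100,(255,220,335,285));p=np.argwhere(z)[:,::-1];print('tip',p.mean(0),len(p),ray(K,T,p.mean(0),.011))
w=cv2.imread('pics/wB.png');cv2.imwrite('pics/cB.png',np.hstack([cv2.resize(im,(400,300)),cv2.resize(w,(400,300))]))
im,K,T=load('wB');p=np.argwhere(mask(im,(100,125),120,60,(150,60,420,420)))[:,::-1]; print('tray',rect(ray(K,T,p,.014)))
```

```text
[0.47591448 0.11598383 0.26069318] [-0.0911558  -0.11699034 -0.65797466] 23.9167
green [238.70967742 173.96774194] 31
tip [280.42105263 267.56140351] 57 [[0.63842314 0.18098659 0.011     ]]
tray (array([568. , 146.4]), array([200.9,  71.7]), 20.1)
```

View pics/cB.png

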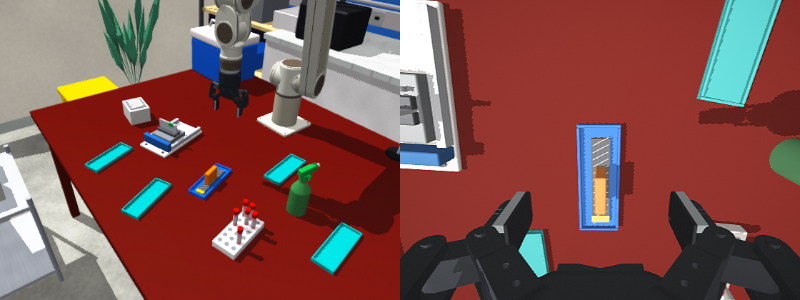

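The final view shows the file flat inside the blue tray, the mark at the same pixel as after the push, the gripper clear, and the rack, bottle and box standing.

```bash
python3 -c "
from workcell import bot
print(bot.job_done())"
```

```text
the job is handed in; nothing more can be done
None
```

I handed the job in at about 24 s, but I could not confirm by eye that the sled was home against the blue stop.

- **Sled:** I pushed it about 27 mm until it stopped firmly. It would not go further with up to about 32 N on its rear face at two heights, or about 13 N on the plate, against about 1.5 N of friction. I took this as its end of travel. However, the close wrist view still showed a gap of roughly 10 mm between the sled's front and the stop. I found nothing in that gap and could not explain it, so "fully home" rests on the force evidence, and my pictures disagree with it.
- **Filing:** I gripped the file by its handle and gave two forward strokes square across the mark. The edge went from about +64 mm (near the tip) to about −64 mm along the blade, and the tool force read about 6–14 N upward. Between the strokes and after the second, I lifted the file 30 mm or more before moving it. After each stroke the mark was at exactly the same pixel in the scene picture, so the sled had not been dragged back.
- **Finish:** The file lies flat in its blue tray, the gripper is open and clear, and the mark had not moved at the last check. The rack, bottle and box look untouched in the last picture, though I did not measure them.

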